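# Sort the tagged battery packs, then hold the case lid open

## Task

Put the battery pack with the green tag flat into the green nest and the one with the red tag flat into the red nest, and let go of both. Then take the blue storage case's lid by its bar handle, raise it to 50 degrees from shut and finish still holding it there, still and gripped by the handle, so that I can load the case: the lid falls shut if it is let go, so do not release it or prop it up. Leave the other things on the table where they stand.

Things in the scene. Friction and masses are not known exactly. Their poses are not given: they have to be found in the camera images.
- pack_green: Battery pack with a green tag on top: black housing 76 (x) x 44 (y) mm with upright sides to 40 mm high, a narrower grey top (62 x 34 mm) to 46 mm and the tag (40 x 28 mm) to 48 mm; about 0.18 kg. Loose, standing upright. Origin: centre of its underside, z up. Grip it across the 44 mm width (y).
- pack_red: Battery pack with a red tag on top, otherwise the same as the green-tagged one (76 x 44 x 48 mm, origin centre of underside, z up).
- nest_green: Fixed shallow tray with green walls: 96 (x) x 64 (y) mm outside, 86 x 54 mm inside, floor 4 mm and wall tops 14 mm above the table; a green tab sticks out 23 mm on its -x side. Origin: centre of its underside (the pocket's centre), z up. A pack stands in it on the nest's floor, long side along the nest's x, either way round, with 5 mm play on each side.
- nest_red: The same tray with red walls and tab; same sizes and origin.
- case: Fixed blue storage case, 160 (x) x 200 (y) x 62 mm without its lid; its front faces -x of its own frame. Origin: centre of its underside, z up. Its blue lid (166 x 206 x 12 mm, about 0.4 kg) lies on it, shut, hinged along the far (+x) rim.
- lid_hinge (a point): On the lid's hinge line (along the case's y), middle of the case's far rim: 80 mm to +x of the case's origin and 62 mm above its underside.
- lid_handle (a point): Middle of the lid's handle: round steel bar 12 mm thick along the case's y, 110 mm between its posts, its centre 36 mm above the lid's top face. Lid shut: 135 mm in front of (-x of) the hinge line and 48.5 mm above it; it turns with the lid. Pinch it from above, fingers on its -x and +x sides; the bar turns between the fingers as the lid rises.
- case_lid (a joint): Opening angle of the lid in rad: 0 shut, growing as the front edge rises; 50 degrees is 0.873, upright 1.571. No spring or stay, hardly any friction: it falls shut by its weight (about 2.5 N up at the handle lifts it).
- price_gun: Bystander: blue and yellow price-label gun, about 36 x 210 x 76 mm, loose, at the table's left edge. Origin: centre of its underside.
- drink_can: Bystander: orange drink can, 53 mm across, 134 mm tall, loose, behind the case. Origin: centre of its underside.
- seed_box: Bystander: small brown cardboard box, 35 x 50 x 75 mm, loose, behind the case. Origin: centre of its underside.
- line_spool: Bystander: blue spool, 64 mm across, 22 mm tall, loose, right front corner of the table. Origin: centre of its underside.

How it is judged:
By the outcome, as a careful person would: the job done as asked, in the order asked, and still so for the second after the job is handed in, while the arm keeps its last pose, push and grip.
It also fails if it takes over 61 s, if anything falls off the work surface, if the arm or the gripper's body presses on something with over 40 N, if the wrist force passes 120 N, or if a joint passes its speed limit or range.

## Robot

A 6-joint arm with a two-finger parallel gripper is mounted at the origin on a cart in front of the work surface, level with it; the furniture and walls round the work are solid. World frame = base frame: x ahead of the robot, y to its left, z up, the work surface at z = 0. Lengths are in mm, angles in rad, forces in N, time in s.
With the tool pointing down it reaches from about 350 to 975 mm from the base axis. Payload 7.1 kg.
Tool frame: the origin (TCP) lies between the finger pads, 19 mm behind the fingertips; this is the grasp point; z points along the fingers, y is the line along which they close (so a half turn about z gives the same grasp; the last joint's range is limited). The gripper opens to 88 mm and grips with 3 to 60 N. Pads are 20 mm wide; open, the fingers measure 115 mm over their backs; the gripper's body (75 mm by 178 mm) begins 61 mm behind the grasp point.
Start: joints at [-1.182, 0.423, 1.63, -0, 1.089, -0.019], TCP at [247.885, -573.723, 241.375] pointing down, gripper open.
Joint ranges: [-3, 3], [-0.9, 2.11], [0.09, 2.58], [-1.31, 4.45], [0.11, 2.69], [-2.54, 2.54]. Speed limits (rad/s): [2.39, 2.39, 3.01, 3.14, 3.14, 3.14].

## Interface

Orientations are given as a rotation vector (axis times angle).
In Python, from workcell import ctrl gives the robot as it stands. The module is installed in compiled form; this text tells all that it offers.
- The arm moves only by the tool servo_tool, never from a script. Its argument "increments" is a list of rows, each a list of 7 numbers: the shift along the world's x, y, z in cm, then the turn, a rotation vector about the world's x, y, z in degrees, then the opening, from -1 (shut) to 1 (fully open). A call has 1 to 20 rows; each row is the pose to reach, as a shift and turn from the pose commanded when the call began; what a row does not reach only later rows make up. A row lasts 1/12 s, in which the tool goes at most 41.7 mm and 7.16 degrees, less where a joint would pass 70% of its speed; a pose out of reach is approached as far as the arm can. A call with a gripper value outside its range is refused whole. The fingers move at their own pace and stop on an object; the grip force is fixed at half the most. Time passes only in rows, so rows that repeat a pose let the fingers close. It gives the time, the measured TCP pose, the force, the opening and the grip force at its end, in the units of the state.
- ctrl.get_obs(): the state, without advancing time (a new reading comes with each control period).
- ctrl.get_image(name): name is "side" or "top" or "wrist"; returns a dict with "image" (400x640x3 uint8, red, green, blue), "fx", "fy", "cx", "cy" (pixels), "extrinsics" (4x4, takes a point from camera to world coordinates); the wrist camera has in their place "tool_from_camera" (4x4, takes a point from camera to tool coordinates, whose origin is the TCP and whose axes are the flange's). Camera axes: x right, y up, looking along -z (the intrinsics and any distortion apply to the point x, -y, -z); pixel columns grow to the right and rows downward; lengths in mm; the calibration is good to about 2 mm. A picture is of the moment at which its call begins: read the wrist's pose just before it. There is no depth.
- ctrl.close_job(): hands the job in; it is judged then, once.
The state is a dict: "t": time; "qpos": joint angles; "qvel": joint speeds; "joint_torque": joint torques, N m; "ee_pos": TCP position; "orientation": TCP orientation; "ft_force": force on the tool from outside, world axes, zero at the start; "moment": the same for the moment, N m; "width": finger opening in mm; "grasp_force": force on a finger pad.
Only numpy, scipy, OpenCV 4.12 (cv2) and the standard library are available. Lean on these libraries where they do the work, as an engineer would, in place of code of your own. Each camera call takes 0.05 s, during which the arm holds its last target. There are 200 camera calls.

## Working session

There is one attempt and no reset: what is moved stays moved. The work goes in short steps, Python scripts to look and compute and a tool call to move; the robot and the scene stay as the last step left them, time stands still between calls to the robot, and variables do not carry over. Pictures are saved under pics/ and viewed, at most 10 in all, crops included, and the job is handed in when it is done.

Besides the shell and the picture viewer there is one more tool, called after "Call:" by a JSON object that holds its "method" and its "body", one argument or row to a line. servo_tool: Moves the arm, as the interface text tells. Its arguments: {"type":"object","properties":{"increments":{"type":"array","items":{"type":"array","items":{"type":"number"}}}},"required":["increments"]}

```bash
mkdir -p pics
cat > h.py <<'E'
import numpy as np, cv2
from workcell import ctrl
from scipy.spatial.transform import Rotation as R
def grab(n,save=None):
    o=ctrl.get_obs(); d=ctrl.get_image(n); im=d["image"]
    if n=="wrist":
        T=np.eye(4); T[:3,:3]=R.from_rotvec(o["orientation"]).as_matrix(); T[:3,3]=o["ee_pos"]
        d["E"]=T@np.array(d["tool_from_camera"])
    else: d["E"]=np.array(d["extrinsics"])
    if save: cv2.imwrite("pics/"+save,im[:,:,::-1])
    return d
def ray(d,u,v):
    r=d["E"][:3,:3]@np.array([(u-d["cx"])/d["fx"],-(v-d["cy"])/d["fy"],-1.0]); return d["E"][:3,3],r
def onplane(d,u,v,z):
    o,r=ray(d,u,v); return o+r*(z-o[2])/r[2]
E
python3 - <<'E'
from h import *
o=ctrl.get_obs(); print({k:np.round(v,3).tolist() for k,v in o.items()})
for n in("top","side"):
    d=grab(n,n+"0.png"); print(n,[k for k in d],d["fx"],d["cx"],d["cy"],np.round(d["E"],3).tolist())
E
```

```text
{'t': 0.0, 'qpos': [-1.182, 0.424, 1.631, 0.0, 1.089, -0.019], 'qvel': [0.001, -0.003, 0.0, -0.0, -0.0, -0.001], 'joint_torque': [-0.001, -54.463, -27.368, 0.064, 0.023, -0.0], 'ee_pos': [247.72, -573.231, 240.609], 'orientation': [-3.075, -0.636, 0.0], 'ft_force': [-0.008, -0.268, -0.197], 'moment': [0.02, 0.018, -0.032], 'grasp_force': 0.0, 'width': 87.692}
top ['image', 'fx', 'fy', 'cx', 'cy', 'extrinsics', 'E'] 427.4476146517151 322.8689396379586 201.30591745862176 [[-0.002, 0.989, -0.149, 413.911], [-1.0, -0.001, 0.006, 13.008], [0.006, 0.149, 0.989, 1419.114], [0.0, 0.0, 0.0, 1.0]]
side ['image', 'fx', 'fy', 'cx', 'cy', 'extrinsics', 'E'] 421.1560483574727 315.27233380009756 202.58881830466822 [[-0.947, 0.251, -0.198, 338.362], [-0.32, -0.722, 0.614, 843.358], [0.011, 0.645, 0.764, 1133.021], [0.0, 0.0, 0.0, 1.0]]
```

View pics/top0.png

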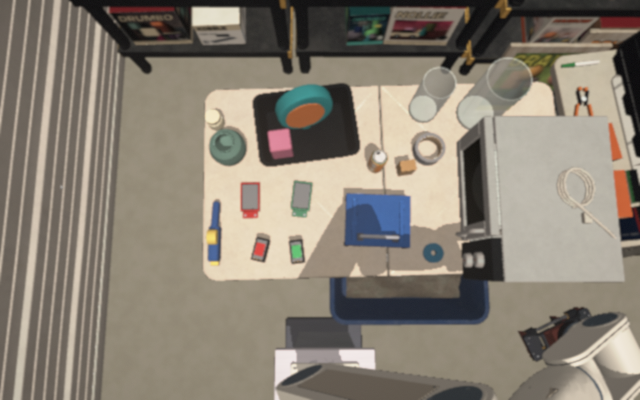

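View pics/side0.png

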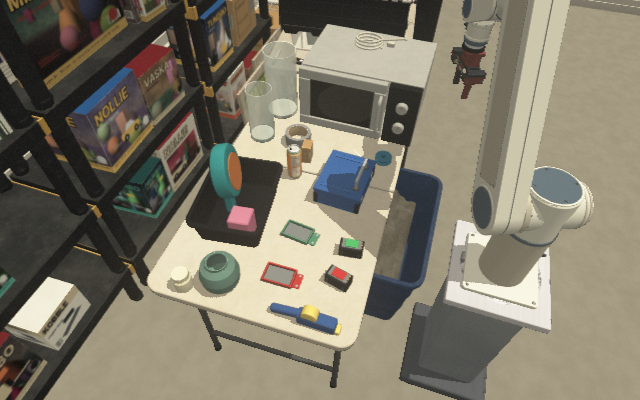

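The top view shows the red tag at (260,250), the green tag at (296,250), the red nest at (250,197), the green nest at (301,197), and the case at (378,220) with its handle at about (378,237). The side view agrees, and it shows a microwave on the -y side to keep clear of.

```bash
cat > m.py <<'E'
from h import *
d=grab("top"); s=grab("side")
def blob(d,col,box,zs,mult=3):
    im=cv2.resize(d["image"],None,fx=mult,fy=mult,interpolation=cv2.INTER_CUBIC)
    hsv=cv2.cvtColor(im,cv2.COLOR_RGB2HSV); h,sa,v=[hsv[...,i].astype(int) for i in range(3)]
    m={"red":((h<10)|(h>170))&(sa>130)&(v>70),"green":(h>40)&(h<90)&(sa>80)&(v>50),"blue":(h>100)&(h<125)&(sa>120)&(v>50)}[col]
    b=np.zeros(m.shape,bool); x0,y0,x1,y1=[k*mult for k in box]; b[y0:y1,x0:x1]=1
    c,_=cv2.findContours((m&b).astype(np.uint8),cv2.RETR_EXTERNAL,cv2.CHAIN_APPROX_NONE)
    c=max(c,key=cv2.contourArea)
    p=((c[:,0]+.5)/mult-.5)
    P=np.array([onplane(d,u,v,zs)[:2] for u,v in p],np.float32)
    r=cv2.minAreaRect(P); bx=cv2.boxPoints(r)
    e=[bx[1]-bx[0],bx[2]-bx[1]]; L=max(e,key=np.linalg.norm)
    print(col,box,"c",np.round(r[0],1),"size",np.round(r[1],1),"long axis deg",round(np.degrees(np.arctan2(L[1],L[0]))%180,1))
    return P
if __name__=="__main__":
    for n,a in {"tr":("red",(245,230,278,268),48),"tg":("green",(283,232,310,268),48),"nr":("red",(232,175,268,222),14),"ng":("green",(283,172,322,222),14),"lid":("blue",(335,180,425,260),74)}.items():
        print(n,end=" "); P=blob(d,*a)
        if n[0]=="n": print("  near end",P[P[:,0].argmin()])
    for uv in((350,237),(362,237),(400,238)): print(uv,onplane(d,*uv,110.5))
    for uv in((462,240),(500,282),(620,282),(458,160)): print("mw",uv,onplane(d,*uv,300),onplane(d,*uv,0))
    big=lambda b,k:cv2.resize(d["image"][b[1]:b[3],b[0]:b[2],::-1],None,fx=k,fy=k,interpolation=cv2.INTER_CUBIC)
    cv2.imwrite("pics/topcrop.png",big((225,170,435,270),3.8))
E
python3 m.py
```

```text
tr red (245, 230, 278, 268) c [467.2 207.7] size [28.6 37.3] long axis deg 166.5
tg green (283, 232, 310, 268) c [460.3  90.3] size [38.  29.8] long axis deg 0.5
nr red (232, 175, 268, 222) c [587.  245.6] size [28.1 56.2] long axis deg 92.2
  near end [573.2791  237.23862]
ng green (283, 172, 322, 222) c [584.7  88.2] size [1.1 1.1] long axis deg 0.4
  near end [584.1693    87.638626]
lid blue (335, 180, 425, 260) c [ 557.1 -167.9] size [198.1 158.4] long axis deg 88.0
(350, 237) [500.40530241 -77.99153261 110.5       ]
(362, 237) [ 500.34539661 -114.71710012  110.5       ]
(400, 238) [ 497.0998249  -231.00778959  110.5       ]
mw (462, 240) [ 479.56051918 -357.96349865  300.        ] [ 497.15906661 -457.40943524    0.        ]
mw (500, 282) [ 371.2634262  -450.75723916  300.        ] [ 359.8308569  -575.07832095    0.        ]
mw (620, 282) [ 370.56367285 -761.73185421  300.        ] [ 358.94352121 -969.41565702    0.        ]
mw (458, 160) [ 694.419276   -358.04168682  300.        ] [ 769.61484177 -457.50858325    0.        ]
```

View pics/topcrop.png

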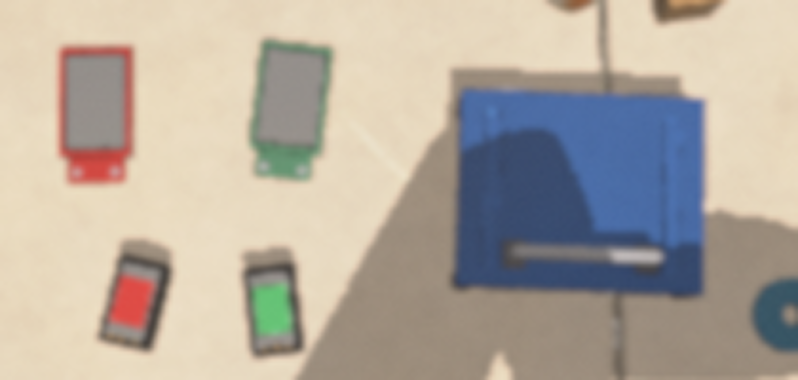

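Call:
{"method": "servo_tool", "body": {
  "increments": [
    [0,29.3,6,0,0,-10,1],
    [0,29.3,6,0,0,-10,1],
    [0,29.3,6,0,0,-10,1],
    [0,29.3,6,0,0,-10,1],
    [0,29.3,6,0,0,-10,1],
    [4,29.3,6,0,0,-10,1],
    [4,29.3,6,0,0,-10,1],
    [22,72,6,0,0,-23.4,1],
    [22,72,6,0,0,-23.4,1],
    [22,72,6,0,0,-23.4,1],
    [22,72,6,0,0,-23.4,1],
    [22,72,6,0,0,-23.4,1],
    [22,72,6,0,0,-23.4,1],
    [22,72,6,0,0,-23.4,1],
    [22,72,6,0,0,-23.4,1],
    [22,72,6,0,0,-23.4,1],
    [22,72,6,0,0,-23.4,1],
    [22,72,6,0,0,-23.4,1],
    [22,72,6,0,0,-23.4,1],
    [22,72,6,0,0,-23.4,1]
  ]
}}

```text
t: 1.87
ee_pos: [470.0, 151.2, 301.5]
orientation: [-3.14, -0.005, -0.003]
ft_force: [-0.0, -0.8, -0.1]
width: 87.5
grasp_force: 0.0
```

Run:
```python
from h import *
o=ctrl.get_obs(); print(o["t"],o["ee_pos"],o["orientation"])
d=grab("wrist","w0.png"); print(d["fx"],np.round(d["E"],3).tolist())
```

```text
1.8667 [470.02617608 151.23666784 301.52834946] [-3.13968057e+00 -5.41950896e-03 -3.01119417e-03]
333.9125045538285 [[0.004, 0.97, 0.242, 534.463], [-1.0, 0.004, -0.002, 150.391], [-0.003, -0.242, 0.97, 445.331], [0.0, 0.0, 0.0, 1.0]]
```

View pics/w0.png

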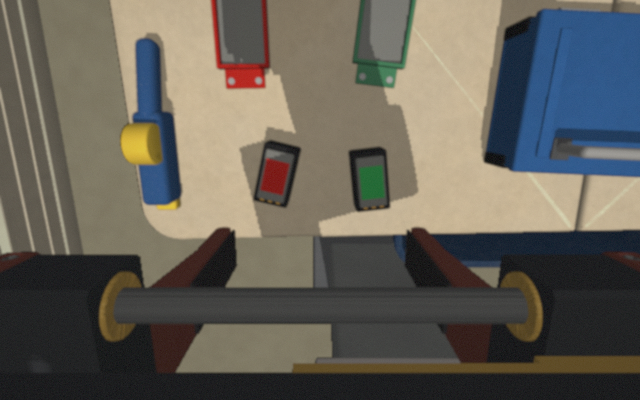

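The wrist view shows the red tag at (275,177), the green tag at (371,182), and both nests cut off at the top edge. I'll measure the packs here, then move forward for the nests.

Run:
```python
from m import *
w=grab("wrist")
print(w["image"][177,275],w["image"][182,371])
blob(w,"red",(245,135,305,215),48)
blob(w,"green",(345,145,395,215),48)
```

```text
[124  26  17] [ 37 106  56]
red (245, 135, 305, 215) c [464.3 207.3] size [27.9 39.7] long axis deg 166.5
green (345, 145, 395, 215) c [457.7  89.8] size [40.4 28.4] long axis deg 7.1
```

Call:
{"method": "servo_tool", "body": {
  "increments": [
    [9,1,4,0,0,0,1],
    [9,1,4,0,0,0,1],
    [9,1,4,0,0,0,1],
    [9,1,4,0,0,0,1]
  ]
}}

```text
t: 2.4
ee_pos: [561.1, 155.0, 343.2]
orientation: [-3.141, 0.005, -0.007]
ft_force: [0.5, 0.4, 0.6]
width: 87.8
grasp_force: 0.0
```

Run:
```python
from m import *
w=grab("wrist","w1.png")
print(ctrl.get_obs()["ee_pos"])
```

```text
[556.473244   154.89766912 340.61567952]
```

View pics/w1.png

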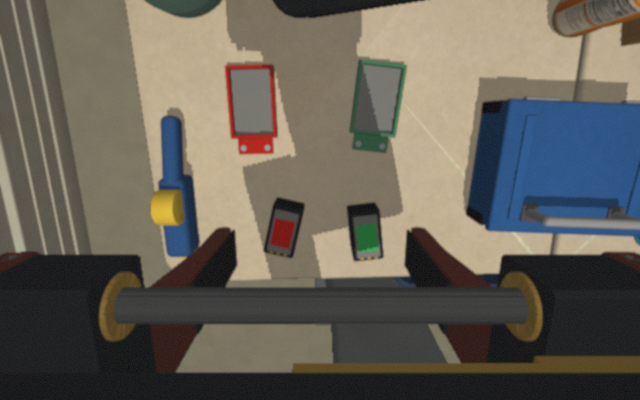

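Both nests are now fully in view: red at (251,100) and green at (378,98), each with its tab towards the robot.

Run:
```python
from m import *
w=grab("wrist"); print(ctrl.get_obs()["ee_pos"])
im=cv2.resize(w["image"],None,fx=4,fy=4,interpolation=cv2.INTER_CUBIC)
hsv=cv2.cvtColor(im,cv2.COLOR_RGB2HSV); h,s,v=[hsv[...,i].astype(int) for i in range(3)]
for n,m,b in (("red",((h<8)|(h>172))&(s>110),(215,50,290,165)),("green",(h>45)&(h<95)&(s>70),(340,45,415,165))):
    k=np.zeros(m.shape,bool); x0,y0,x1,y1=[4*q for q in b]; k[y0:y1,x0:x1]=1
    m=cv2.morphologyEx((m&k).astype(np.uint8),cv2.MORPH_CLOSE,np.ones((9,9)))
    cs,hi=cv2.findContours(m,cv2.RETR_CCOMP,cv2.CHAIN_APPROX_NONE)
    out=max((c for c,q in zip(cs,hi[0]) if q[3]<0),key=cv2.contourArea); holes=[c for c,q in zip(cs,hi[0]) if q[3]>=0]
    for t,c,z in [("outer",out,14)]+([("hole",max(holes,key=cv2.contourArea),14)] if holes else []):
        P=np.array([onplane(w,(a+.5)/4-.5,(e+.5)/4-.5,z)[:2] for a,e in c[:,0]],np.float32); r=cv2.minAreaRect(P)
        print(n,t,np.round(r[0],1),np.round(r[1],1),round(r[2],1), "xrange",P[:,0].min(),P[:,0].max())
blob(w,"red",(265,205,300,255),48); blob(w,"green",(345,210,385,260),48)
```

```text
[556.46269068 155.62022541 340.88396063]
red outer [629.6 247.6] [117.8  64.3] 1.1 xrange 570.6843 688.57965
red hole [640.4 247.4] [85.8 54.2] 1.0 xrange 597.2147 683.6435
green outer [632.9  78.6] [ 61.9 115.7] 83.5 xrange 573.2815 693.31903
green hole [643.1  77.7] [55.2 87.1] 83.7 xrange 598.34467 688.7206
red (265, 205, 300, 255) c [464.5 207.5] size [27.9 40.1] long axis deg 166.4
green (345, 210, 385, 260) c [457.9  90. ] size [40.7 28.5] long axis deg 7.0
```

Call:
{"method": "servo_tool", "body": {
  "increments": [
    [-9.85,-6.55,-20,0,0,7.2,1],
    [-9.85,-6.55,-20,0,0,7.2,1],
    [-9.85,-6.55,-20,0,0,7.2,1],
    [-9.85,-6.55,-20,0,0,7.2,1],
    [-9.85,-6.55,-20,0,0,7.2,1],
    [-9.85,-6.55,-20,0,0,7.2,1],
    [-9.85,-6.55,-20,0,0,7.2,1],
    [-9.85,-6.55,-24,0,0,7.2,1],
    [-9.85,-6.55,-27,0,0,7.2,1],
    [-9.85,-6.55,-29,0,0,7.2,1],
    [-9.85,-6.55,-30.2,0,0,7.2,1],
    [-9.85,-6.55,-30.7,0,0,7.2,1],
    [-9.85,-6.55,-30.7,0,0,7.2,1],
    [-9.85,-6.55,-30.7,0,0,7.2,1]
  ]
}}

```text
t: 3.87
ee_pos: [460.5, 91.2, 35.4]
orientation: [-3.135, -0.197, -0.003]
ft_force: [0.5, -0.7, 1.1]
width: 87.8
grasp_force: 0.0
```

Call:
{"method": "servo_tool", "body": {
  "increments": [
    [0,0,0,0,0,0,-1],
    [0,0,0,0,0,0,-1],
    [0,0,0,0,0,0,-1],
    [0,0,0,0,0,0,-1],
    [0,0,0,0,0,0,-1],
    [0,0,0,0,0,0,-1],
    [0,0,0,0,0,0,-1],
    [0,0,0,0,0,0,-1]
  ]
}}

```text
t: 4.53
ee_pos: [459.4, 90.7, 34.4]
orientation: [3.135, 0.196, -0.0]
ft_force: [0.5, -0.1, 2.0]
width: 44.1
grasp_force: 30.0
```

Call:
{"method": "servo_tool", "body": {
  "increments": [
    [0,0,3,0,0,0,-1],
    [0,0,6,0,0,0,-1],
    [9,-0.6,6.5,0,0,-7,-1],
    [9,-0.6,6.5,0,0,-7,-1],
    [18.5,-1.3,6.5,0,0,-13.6,-1],
    [18.5,-1.3,6.5,0,0,-13.6,-1],
    [18.5,-1.3,6.5,0,0,-13.6,-1],
    [18.5,-1.3,6.5,0,0,-13.6,-1],
    [18.5,-1.3,6.5,0,0,-13.6,-1],
    [18.5,-1.3,4,0,0,-13.6,-1],
    [18.5,-1.3,2.5,0,0,-13.6,-1],
    [18.5,-1.3,2.5,0,0,-13.6,-1],
    [18.5,-1.3,2.5,0,0,-13.6,-1],
    [18.5,-1.3,2.5,0,0,-13.6,-1]
  ]
}}

```text
t: 5.7
ee_pos: [643.9, 77.9, 59.6]
orientation: [3.137, -0.176, -0.001]
ft_force: [0.2, -0.3, -2.4]
width: 43.7
grasp_force: 30.0
```

Run:
```python
from m import *
print(ctrl.get_obs()["ee_pos"]); w=grab("wrist","w2.png")
```

```text
[644.77154362  77.93942329  60.34779898]
```

View pics/w2.png

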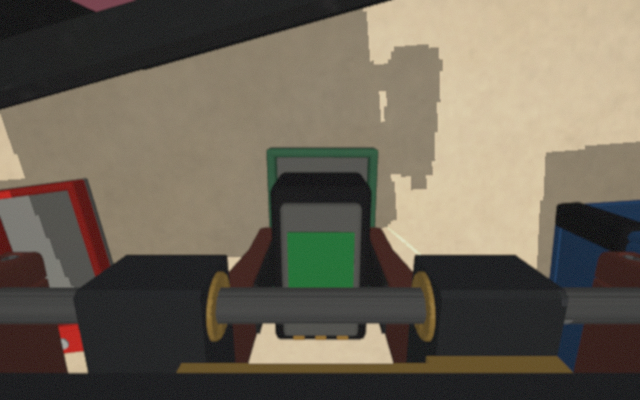

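The pack sits centred across the green nest (nest columns 267–378, pack 270–374) with matching orientation, so I'm lowering it and releasing.

Call:
{"method": "servo_tool", "body": {
  "increments": [
    [0,0,-1,0,0,0,-1],
    [0,0,-1.6,0,0,0,-1],
    [0,0,-2.1,0,0,0,-1],
    [0,0,-2.1,0,0,0,-1],
    [0,0,-2.1,0,0,0,-1],
    [0,0,-2.1,0,0,0,-1]
  ]
}}

```text
t: 6.35
ee_pos: [644.2, 77.8, 37.9]
orientation: [3.137, -0.176, -0.001]
ft_force: [0.2, 0.4, -1.4]
width: 43.4
grasp_force: 30.0
```

Call:
{"method": "servo_tool", "body": {
  "increments": [
    [0,0,0,0,0,0,1],
    [0,0,0,0,0,0,1],
    [0,0,0,0,0,0,1],
    [0,0,0,0,0,0,1],
    [0,0,0,0,0,0,1],
    [0,0,3,0,0,0,1],
    [0,0,7,0,0,0,1],
    [0,0,11,0,0,0,1],
    [-18,13,11,0,0,-7.1,1],
    [-18,13,11,0,0,-7.1,1],
    [-18,13,11,0,0,-7.1,1],
    [-18,13,11,0,0,-7.1,1],
    [-18,13,11,0,0,-7.1,1],
    [-18,13,11,0,0,-7.1,1],
    [-18,13,11,0,0,-7.1,1],
    [-18,13,11,0,0,-7.1,1]
  ]
}}

```text
t: 7.68
ee_pos: [464.8, 208.3, 148.8]
orientation: [-3.12, 0.367, -0.002]
ft_force: [-0.2, 0.5, 0.2]
width: 88.1
grasp_force: 0.0
```

Call:
{"method": "servo_tool", "body": {
  "increments": [
    [0,-0.1,-4,0,0,0,1],
    [0,-0.1,-8,0,0,0,1],
    [0,-0.1,-10.4,0,0,0,1],
    [0,-0.1,-11.4,0,0,0,1],
    [0,-0.1,-11.4,0,0,0,1],
    [0,-0.1,-11.4,0,0,0,1],
    [0,-0.1,-11.4,0,0,0,-1],
    [0,-0.1,-11.4,0,0,0,-1],
    [0,-0.1,-11.4,0,0,0,-1],
    [0,-0.1,-11.4,0,0,0,-1],
    [0,-0.1,-11.4,0,0,0,-1],
    [0,-0.1,-11.4,0,0,0,-1],
    [0,-0.1,-11.4,0,0,0,-1],
    [0,-0.1,-11.4,0,0,0,-1]
  ]
}}

```text
t: 8.85
ee_pos: [464.6, 207.0, 34.7]
orientation: [-3.119, 0.37, -0.001]
ft_force: [-0.4, 0.3, 3.9]
width: 43.9
grasp_force: 30.0
```

Call:
{"method": "servo_tool", "body": {
  "increments": [
    [0,0,3,0,0,0,-1],
    [0,0,6,0,0,0,-1],
    [9,2,6.5,0,0,7,-1],
    [9,2,6.5,0,0,7,-1],
    [17.6,4,6.5,0,0,14.5,-1],
    [17.6,4,6.5,0,0,14.5,-1],
    [17.6,4,6.5,0,0,14.5,-1],
    [17.6,4,6.5,0,0,14.5,-1],
    [17.6,4,6.5,0,0,14.5,-1],
    [17.6,4,4,0,0,14.5,-1],
    [17.6,4,2.5,0,0,14.5,-1],
    [17.6,4,2.5,0,0,14.5,-1],
    [17.6,4,2.5,0,0,14.5,-1],
    [17.6,4,2.5,0,0,14.5,-1]
  ]
}}

```text
t: 10.02
ee_pos: [639.9, 246.7, 59.6]
orientation: [3.141, 0.027, -0.001]
ft_force: [-0.1, 0.6, -1.9]
width: 43.7
grasp_force: 30.0
```

Run:
```python
from m import *
o=ctrl.get_obs();print(o["ee_pos"],o["orientation"]); w=grab("wrist","w3.png")
```

```text
[640.74169811 246.99768323  60.42718738] [-3.14099932e+00 -2.65766167e-02 -1.91985307e-03]
```

View pics/w3.png

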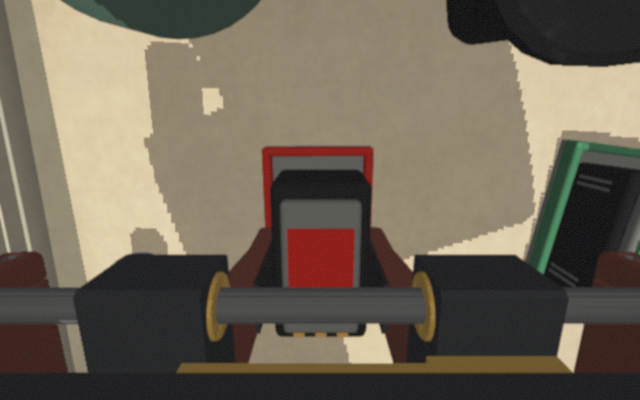

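The red nest (columns 262–374) and the pack (271–371) differ by about 1.5 mm in y. I'll nudge +1 mm, lower and release.

Call:
{"method": "servo_tool", "body": {
  "increments": [
    [0,0.1,-1,0,0,0,-1],
    [0,0.1,-1.6,0,0,0,-1],
    [0,0.1,-2.15,0,0,0,-1],
    [0,0.1,-2.15,0,0,0,-1],
    [0,0.1,-2.15,0,0,0,-1],
    [0,0.1,-2.15,0,0,0,-1],
    [0,0.1,-2.15,0,0,0,1],
    [0,0.1,-2.15,0,0,0,1],
    [0,0.1,-2.15,0,0,0,1],
    [0,0.1,-2.15,0,0,0,1],
    [0,0.1,-2.15,0,0,0,1],
    [0,0.1,1,0,0,0,1],
    [0,0.1,5,0,0,0,1],
    [0,0.1,9,0,0,0,1],
    [0,0.1,13,0,0,0,1]
  ]
}}

```text
t: 11.42
ee_pos: [639.9, 247.6, 190.6]
orientation: [3.141, 0.026, -0.002]
ft_force: [0.7, 0.4, 0.2]
width: 87.8
grasp_force: 0.0
```

Call:
{"method": "servo_tool", "body": {
  "increments": [
    [-14,-40,14,0,0,87,1],
    [-14,-40,14,0,0,87,1],
    [-14,-40,14,0,0,87,1],
    [-14,-40,14,0,0,87,1],
    [-14,-40,14,0,0,87,1],
    [-14,-40,14,0,0,87,1],
    [-14,-40,14,0,0,87,1],
    [-14,-40,14,0,0,87,1],
    [-14,-40,14,0,0,87,1],
    [-14,-40,14,0,0,87,1],
    [-14,-40,14,0,0,87,1],
    [-14,-40,14,0,0,87,1],
    [-14,-40,14,0,0,87,1],
    [-14,-40,14,0,0,87,1],
    [-14,-40,14,0,0,87,1],
    [-14,-40,14,0,0,87,1],
    [-14,-40,14,0,0,87,1]
  ]
}}

```text
t: 12.83
ee_pos: [500.4, -151.7, 329.2]
orientation: [-2.261, -2.181, 0.0]
ft_force: [0.5, -0.4, -0.3]
width: 87.7
grasp_force: 0.0
```

Run:
```python
from m import *
o=ctrl.get_obs();print(o["ee_pos"],o["orientation"]); w=grab("wrist"); t=grab("top")
a=w["image"][:,:,::-1]; b=cv2.resize(t["image"][165:265,225:425,::-1],(640,320),interpolation=cv2.INTER_CUBIC)
cv2.imwrite("pics/w4.png",cv2.resize(np.vstack([a,b]),None,fx=.83,fy=.83))
```

```text
[ 500.47403561 -151.74862656  329.1653514 ] [-2.26032427e+00 -2.18131969e+00  2.87732291e-04]
```

View pics/w4.png

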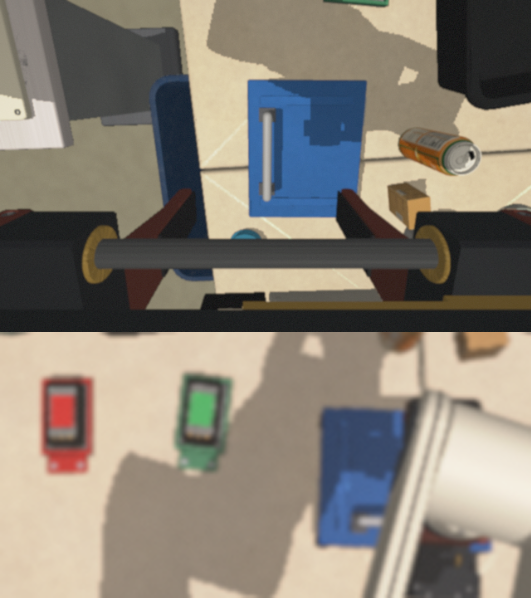

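Both packs sit in their nests. In the wrist view the handle runs from about (267,112) to (267,198) in the scaled picture, which is roughly columns 315–332 and rows 130–242 in the original.

Run:
```python
from m import *
w=grab("wrist")
im=cv2.resize(w["image"],None,fx=4,fy=4,interpolation=cv2.INTER_CUBIC)
hsv=cv2.cvtColor(im,cv2.COLOR_RGB2HSV); s,v=hsv[...,1].astype(int),hsv[...,2].astype(int)
m=(s<75)&(v>95); k=np.zeros(m.shape,bool); k[122*4:252*4,303*4:345*4]=1
c,_=cv2.findContours((m&k).astype(np.uint8),cv2.RETR_EXTERNAL,cv2.CHAIN_APPROX_NONE); c=max(c,key=cv2.contourArea)
P=np.array([onplane(w,(a+.5)/4-.5,(e+.5)/4-.5,110.5)[:2] for a,e in c[:,0]],np.float32); r=cv2.minAreaRect(P)
print("bar",r,np.round(cv2.boxPoints(r)),c[:,0].min(0)/4,c[:,0].max(0)/4)
q=w; blob(w,"blue",(290,90,450,265),74)
```

```text
bar ((499.1800842285156, -163.9432373046875), (127.59383392333984, 20.94033432006836), 87.98892974853516) [[ 486. -227.]
 [ 507. -228.]
 [ 512. -101.]
 [ 491. -100.]] [312.25 129.75] [331.  242.5]
blue (290, 90, 450, 265) c [ 554.3 -167.8] size [201.4 163.5] long axis deg 87.6
```

Call:
{"method": "servo_tool", "body": {
  "increments": [
    [-0.13,-1.3,-4,0,0,0,1],
    [-0.13,-1.3,-8,0,0,0,1],
    [-0.13,-1.3,-12,0,0,0,1],
    [-0.13,-1.3,-16,0,0,0,1],
    [-0.13,-1.3,-19,0,0,0,1],
    [-0.13,-1.3,-20.7,0,0,0,1],
    [-0.13,-1.3,-21.5,0,0,0,1],
    [-0.13,-1.3,-21.5,0,0,0,1],
    [-0.13,-1.3,-21.5,0,0,0,1],
    [-0.13,-1.3,-21.5,0,0,0,1]
  ]
}}

```text
t: 14.02
ee_pos: [500.2, -165.6, 115.8]
orientation: [2.259, 2.18, 0.002]
ft_force: [0.2, -0.1, 0.0]
width: 87.8
grasp_force: 0.0
```

Call:
{"method": "servo_tool", "body": {
  "increments": [
    [0,0,0,0,0,0,-1],
    [0,0,0,0,0,0,-1],
    [0,0,0,0,0,0,-1],
    [0,0,0,0,0,0,-1],
    [0,0,0,0,0,0,-1],
    [0,0,0,0,0,0,-1],
    [0,0,0,0,0,0,-1],
    [0,0,0,0,0,0,-1],
    [0,0,0,0,0,0,-1],
    [0,0,0,0,0,0,-1],
    [0,0,0,0,0,0,-1],
    [0,0,0,0,0,0,-1]
  ]
}}

```text
t: 15.02
ee_pos: [501.1, -165.4, 114.7]
orientation: [2.259, 2.178, 0.004]
ft_force: [11.3, 4.5, -4.4]
width: 11.6
grasp_force: 20.8
```

Call:
{"method": "servo_tool", "body": {
  "increments": [
    [0.1,0,0,0,0,0,-1],
    [0.32,-0.01,0.58,0,0,0,-1],
    [0.57,-0.02,1.16,0,0,0,-1],
    [0.85,-0.03,1.72,0,0,0,-1],
    [1.15,-0.04,2.27,0,0,0,-1],
    [1.47,-0.05,2.81,0,0,0,-1],
    [1.81,-0.07,3.33,0,0,0,-1],
    [2.18,-0.08,3.84,0,0,0,-1],
    [2.57,-0.1,4.33,0,0,0,-1],
    [2.98,-0.11,4.8,0,0,0,-1],
    [3.41,-0.13,5.25,0,0,0,-1],
    [3.41,-0.13,5.25,0,0,0,-1],
    [3.41,-0.13,5.25,0,0,0,-1]
  ]
}}

```text
t: 16.1
ee_pos: [532.4, -166.6, 167.3]
orientation: [-2.259, -2.181, 0.002]
ft_force: [-4.5, -3.6, 0.4]
width: 11.2
grasp_force: 30.0
```

Call:
{"method": "servo_tool", "body": {
  "increments": [
    [0.45,-0.02,0.43,0,0,0,-1],
    [0.92,-0.03,0.85,0,0,0,-1],
    [1.4,-0.05,1.24,0,0,0,-1],
    [1.91,-0.07,1.62,0,0,0,-1],
    [2.43,-0.09,1.97,0,0,0,-1],
    [2.96,-0.11,2.29,0,0,0,-1],
    [3.51,-0.13,2.6,0,0,0,-1],
    [4.07,-0.15,2.87,0,0,0,-1],
    [4.64,-0.17,3.13,0,0,0,-1],
    [5.22,-0.2,3.36,0,0,0,-1],
    [5.22,-0.2,3.36,0,0,0,-1],
    [5.22,-0.2,3.36,0,0,0,-1],
    [5.22,-0.2,3.36,0,0,0,-1],
    [5.22,-0.2,3.36,0,0,0,-1]
  ]
}}

```text
t: 17.27
ee_pos: [584.9, -168.7, 201.8]
orientation: [-2.26, -2.182, 0.001]
ft_force: [-4.7, -2.8, 7.9]
width: 11.0
grasp_force: 30.0
```

Run:
```python
from m import *
o=ctrl.get_obs();print(o["t"],o["ee_pos"],o["ft_force"],o["width"],o["grasp_force"],np.abs(o["qvel"]).max())
a=grab("side","s1.png")["image"][100:300,200:460,::-1]; b=grab("wrist")["image"][:,:,::-1]
cv2.imwrite("pics/end.png",np.vstack([cv2.resize(a,(416,320),interpolation=cv2.INTER_CUBIC),cv2.resize(b,(416,260))]))
```

```text
17.3667 [ 584.85041581 -168.74270707  201.79448227] [-5.12616858 -2.51711331  8.27046942] 10.979375307360561 30.00074654817581 0.0013046253041508232
```

View pics/end.png

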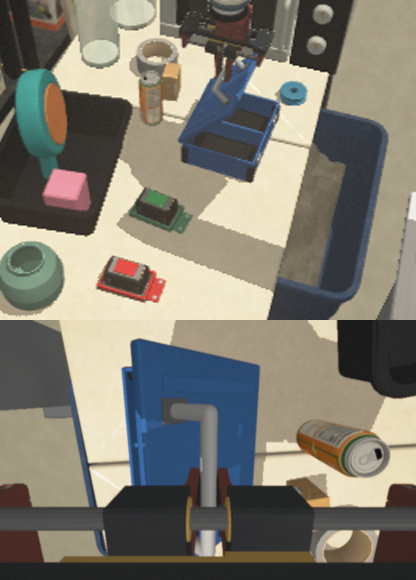

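The side view shows both packs seated flat in their nests. The lid stands open at about 50° with the handle pinched. The holding force is small, the arm is still and the bystanders haven't moved. I'm handing in.

```bash
python3 -c "
from workcell import ctrl
print(ctrl.close_job())"
```

```text
the job is handed in; nothing more can be done
None
```

The job is handed in at about 17 s: both battery packs are flat in their matching nests and released, and the arm is holding the lid still by its handle at about 50° (estimated to within about 1° from the arm's position).

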